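# Lock the back of a contact printing frame with its two keeper bars

### The arm

A 6-joint arm with a two-finger parallel gripper is mounted at the origin on the work surface. World frame = base frame: x ahead of the robot, y to its left, z up, the work surface at z = 0. Lengths are in mm, angles in degrees, forces in N, time in s.
With the tool pointing down it reaches from about 300 to 850 mm from the base axis. Payload 4.2 kg.
Tool frame: the origin (TCP) lies on the centre line of the jaws, within the pads' length; the fingertips stand 14 mm ahead of it and the grasp point (between the pads) lies 5 mm behind it; z points along the fingers, y is the line along which they close (so a half turn about z gives the same grasp; the last joint's range is limited). The gripper opens to 91 mm and grips with 3 to 60 N. Pads are 32 mm wide; open, the fingers measure 118 mm over their backs; the gripper's body (76 mm by 178 mm) begins 60 mm behind the grasp point.
Start: joints at [-1.146, 18.312, 89.639, -0, 72.044, -1.146], TCP at [575.018, 0, 190.076] pointing down, gripper open.
Joint ranges: [-177.97, 177.97], [-48.28, 115.42], [12.27, 149.76], [-77.06, 257.06], [2.81, 150.46], [-146.56, 146.56]. Speed limits (degrees/s): [147.25, 147.25, 180, 180, 180, 180].

### API

Orientations are given as [roll, pitch, yaw] about the fixed x, y, z axes, in that order (R = Rz(yaw) Ry(pitch) Rx(roll)).
In Python, from workcell import env gives the robot as it stands.
- The arm moves only by the tool arm_command, never from a script. Its argument "motion" is a list of rows, each an object with "offset": the shift along the tool's x, y, z in m, a list of three; "spin": the turn about the tool's z in rad. In form: [{"offset": [tx, ty, tz], "spin": spin}, ...]. A call has 1 to 5 rows; each row shifts and turns the commanded pose from where the row before left it, along the tool's axes as they then stand; what a row does not reach is not made up. A row lasts 1/8 s, in which the tool goes at most 62.5 mm and 10.7 degrees, less where a joint would pass 70% of its speed; a pose out of reach is approached as far as the arm can. A call with a gripper value outside its range is refused whole. "jaw" is the finger opening in m, from 0 to 0.0912, set as the call begins (left out, the last holds). The fingers move at their own pace and stop on an object; "newtons" is the grip in N (left out, the last holds). Time passes only in rows, so rows that do not move let the fingers close. It gives the time, the measured TCP pose, the force, the opening and the grip force at its end, in the units of the state.
- env.state(): the state, without advancing time (a new reading comes with each control period).
- env.grab_frame(name): name is "scene" or "side" or "wrist"; returns (picture, depth): 420x560x3 uint8, blue, green, red; 420x560 float32, mm along the optical axis (not along the pixel's ray), 0 where there is no reading.
- env.camera_model(name): a dict with "fx", "fy", "cx", "cy" (pixels), "eye" and "rotation" of the camera in the world; the wrist camera has in their place "hand_eye" (4x4, takes a point from camera to tool coordinates, whose origin is the TCP and whose axes are the flange's). Camera axes: x right, y down, z forward; pixel columns grow to the right and rows downward; lengths in mm; the calibration is good to about 2 mm. A picture is of the moment at which its call begins: read the wrist's pose just before it. camera_model takes no time and is no camera call.
- env.job_done(): hands the job in; it is judged then, once.
Trained networks look in the newest picture that a camera, given by its name, has taken for a name from the list of things; names that differ only in an ending like _2 or _b are one class to them, and where a whole thing is asked for, a point or a joint stands for the part that bears it (a point fixed in the world has none). Each returns a list of dicts, best first, with "score" (0 to 1); they miss things now and then, are a little off and sometimes report something else, mostly with a low value. They report only what shows in the picture. A call takes as long as a camera call.
- env.boxes_of(camera, target): "bbox" ([left, top, right, bottom] in pixels, round what is visible of it).
- env.pinpoint(camera, target): "location" ([column, row] in pixels: a listed point, or the origin of a listed thing).
The state is a dict: "time_s": time; "qpos": joint angles; "qvel": joint speeds; "effort": joint torques, N m; "ee_pos": TCP position; "ee_rot": TCP orientation; "force": force on the tool from outside, world axes, zero at the start; "torque": the same for the moment, N m; "gripper_width": finger opening in mm; "gripper_force": force on a finger pad.
Only numpy, scipy, OpenCV 4.12 (cv2) and the standard library are available. Lean on these libraries where they do the work, as an engineer would, in place of code of your own. Each camera call takes 0.05 s, during which the arm holds its last target. There are 200 camera calls.

### The job

The printing frame is loaded and lying glass down: lock its back by swinging both keeper bars in across it and under their catches, each until its end stands fully home in the catch's notch and has sprung up there. A bar's end has to be pressed down to pass under the lip of its catch, but do not force the bars against the frame or the catches: there is glass underneath, and the catches bend. Leave the other things on the desk where they are.

Things in the scene. Friction and masses are not known exactly. Their poses are not given: they have to be found in the camera images.
- frame: wooden contact printing frame, 204 x 254 mm, 30 high, fixed on the desk, plywood back (2 mm below the rails' top) upwards. Origin: centre of the underside; x from the near rail (rivets) to the far rail (catches), y to the left along the rails, z up. Rails 27 mm wide. The bar's end enters a catch from outside: flared mouth 8 mm long, 42 falling to 37.5 mm high, sill 4.5 mm long, then the notch.
- seat_left (a point): nominal middle of the left bar's steel catch, on the far rail's top (frame x = 94.5, y = +62, z = 30 mm). The catch itself sits up to 12 mm either way along the rail (slotted screws), unmeasured: a roof, x = 84 to 105 mm, 48 high, its mouth facing +y (outwards), its notch, in its middle, 25 mm long under a roof 40.5 mm high, with a rigid stop wall at the inner end. Over 20 N bends it.
- seat_right (a point): nominal middle of the right bar's steel catch, on the far rail's top (frame x = 94.5, y = -62, z = 30 mm). The catch itself sits up to 12 mm either way along the rail (slotted screws), unmeasured: a roof, x = 84 to 105 mm, 48 high, its mouth facing -y (outwards), its notch, in its middle, 25 mm long under a roof 40.5 mm high, with a rigid stop wall at the inner end. Over 20 N bends it.
- bar_left: the left keeper bar: sprung steel strip, 20 mm wide, 4 thick, turning flat on a rivet at x = -88.5, y = +62 mm of the frame. Origin: on the rivet's axis, level with the frame's underside; x towards the bar's free end, 183 mm away. Shut, x points along the frame's x (within 5 degrees); open, it is swung out to the frame's +y side and stays where it is left.
- bar_right: the right keeper bar: sprung steel strip, 20 mm wide, 4 thick, turning flat on a rivet at x = -88.5, y = -62 mm of the frame. Origin: on the rivet's axis, level with the frame's underside; x towards the bar's free end, 183 mm away. Shut, x points along the frame's x (within 5 degrees); open, it is swung out to the frame's -y side and stays where it is left.
- knob_left (a point): centre of the left bar's dark wooden finger knob, upright, 16 mm across, 26 mm tall, on the strip 138 mm from the rivet's axis. The free strip slopes up to its tip; its top at the knob is 43.5 mm over the frame's underside. It flexes down as a spring from its root, 126 mm from the knob: about 5 N on the knob sinks it 6 mm and the tip 8 mm; at 9 mm (tip 12) it meets the rail.
- knob_right (a point): centre of the right bar's dark wooden finger knob, upright, 16 mm across, 26 mm tall, on the strip 138 mm from the rivet's axis. The free strip slopes up to its tip; its top at the knob is 43.5 mm over the frame's underside. It flexes down as a spring from its root, 126 mm from the knob: about 5 N on the knob sinks it 6 mm and the tip 8 mm; at 9 mm (tip 12) it meets the rail.
- tip_left (a point): centre of the top of the left bar's free end, 178 mm from the rivet's axis (5 mm short of the very end). Height over the frame's underside: 46 mm left free, under 40 mm beneath the catch's sill, about 41.5 mm when home, sprung up into the notch.
- tip_right (a point): centre of the top of the right bar's free end, 178 mm from the rivet's axis (5 mm short of the very end). Height over the frame's underside: 46 mm left free, under 40 mm beneath the catch's sill, about 41.5 mm when home, sprung up into the notch.
- brush_mug: white mug with brushes and pencils, 82 mm in diameter, about 180 mm tall with them, origin at the centre of its underside; leave alone
- ink_jar: lidded jar, 64 mm in diameter, 75 mm tall, origin at the centre of its underside; leave alone
- tape_roll: roll of tape lying flat, 100 mm in diameter, 25 mm high, origin at the centre of its underside; leave alone
- sketchbook: red hardback sketchbook lying flat, 150 x 210 x 28 mm, origin at the centre of its underside; leave alone

How it is judged (in metres and radians):
At the end, for the whole second after the job is handed in: both bars shut: each bar's end stands in its catch's notch, sprung up against the notch's roof (tip 40.3 to 43 mm above the frame's underside, within 16 mm of the nominal place of its catch along the rail), at rest and let go (z of tip_left in the frame of frame between 0.0403 and 0.043 m and y of tip_left in the frame of frame between 0.046 and 0.078 m and linear speed of each of bar_left, bar_right below 0.01 m/s and angular speed of each of bar_left, bar_right below 0.05 rad/s and z of tip_right in the frame of frame between 0.0403 and 0.043 m and y of tip_right in the frame of frame between -0.078 and -0.046 m); the robot touches nothing.
It fails at once if the left bar is forced: more than 20 N between it and the frame or its catch (contact force between bar_left and frame above 20 N).
It fails at once if the right bar is forced: more than 20 N between it and the frame or its catch (contact force between bar_right and frame above 20 N).
It fails at once if the mug, the jar, the tape roll or the sketchbook is moved more than 30 mm or tipped (distance of any of brush_mug, ink_jar, tape_roll, sketchbook from where it was at the start of the episode above 0.03 m or angle between any of brush_mug, ink_jar, tape_roll, sketchbook's own z axis and vertical above 0.3 rad).
It also fails if it takes over 72 s, if anything falls off the work surface, if the arm or the gripper's body presses on something with over 40 N, if the wrist force passes 120 N, or if a joint passes its speed limit or range.

## Working session

There is one attempt and no reset: what is moved stays moved. The work goes in short steps, Python scripts to look and compute and a tool call to move; the robot and the scene stay as the last step left them, time stands still between calls to the robot, and variables do not carry over. Pictures are saved under pics/ and viewed, at most 10 in all, crops included, and the job is handed in when it is done.

Besides the shell and the picture viewer there is one more tool, called after "Call:" as name([rows], argument=value, ...), one row to a line, values as JSON. arm_command: Moves the arm, as the interface text tells. Its arguments: {"type":"object","properties":{"motion":{"type":"array"},"jaw":{"type":"number"},"newtons":{"type":"number"}},"required":["motion"]}

```bash
mkdir -p pics; cat > h.py <<'E'
import numpy as np, cv2
from workcell import env
from scipy.spatial.transform import Rotation as R
def cam(n):
    m=env.camera_model(n)
    if 'eye' in m: return m,np.array(m['rotation'],float),np.array(m['eye'],float)
    s=env.state(); T=np.eye(4); T[:3,:3]=R.from_euler('xyz',s['ee_rot'],degrees=True).as_matrix(); T[:3,3]=s['ee_pos']
    T=T@np.array(m['hand_eye']); return m,T[:3,:3],T[:3,3]
def ray(c,uv):
    m,r,e=c; return r@np.array([(uv[0]-m['cx'])/m['fx'],(uv[1]-m['cy'])/m['fy'],1]),e
def at_z(c,uv,z):
    d,e=ray(c,uv); return e+d*(z-e[2])/d[2]
def at_d(c,uv,dep):
    d,e=ray(c,uv); return e+d*dep
def proj(c,p):
    m,r,e=c; q=r.T@(np.array(p)-e); return np.array([m['fx']*q[0]/q[2]+m['cx'],m['fy']*q[1]/q[2]+m['cy']])
E
python3 - <<'E'
from h import *
print(env.state())
ims=[]
Z=dict(knob_left=55,knob_right=55,tip_left=46,tip_right=46,seat_left=30,seat_right=30,frame=0,bar_left=0,bar_right=0)
for n in ['scene','side','wrist']:
    c=cam(n); im,d=env.grab_frame(n); ims.append(im); cv2.imwrite(f'pics/{n}0.png',im); print(n, c[2].round(), c[1].round(2).tolist())
    for t,z in Z.items():
        for r in env.pinpoint(n,t)[:2]:
            u=r['location']; print(t,round(r['score'],2),np.round(u),at_z(c,u,z).round(1),at_d(c,u,d[int(np.clip(u[1],0,419)),int(np.clip(u[0],0,559))]).round(1))
E
```

```text
{'time_s': 0.0, 'qpos': array([-1.14526445e+00,  1.83501144e+01,  8.97057432e+01, -1.98519929e-03,
        7.20418835e+01, -1.14608925e+00]), 'qvel': array([-0.00370706, -0.0599462 ,  0.01017674,  0.00681685,  0.05878644,
        0.05053338]), 'effort': array([-5.01459035e-04, -4.12465632e+01, -2.31973493e+01,  7.28826877e-02,
        4.58198413e-02, -1.41870069e-04]), 'ee_pos': array([5.74467777e+02, 6.08756642e-03, 1.89240094e+02]), 'ee_rot': array([-1.79902241e+02, -6.79254428e-05,  9.00014384e+01]), 'force': array([-0.61259752,  0.02770009, -0.14773533]), 'torque': array([-0.01580853,  0.05677169,  0.01674975]), 'gripper_force': 0.0, 'gripper_width': 91.59450685555694}
scene [1391. -216. 1106.] [-142.07, 1.07, 73.73]Traceback (most recent call last):
  File "<stdin>", line 9, in <module>
  File "h.py", line 12, in at_z
    d,e=ray(c,uv); return e+d*(z-e[2])/d[2]
                                       ~^^^
IndexError: invalid index to scalar variable.
```

View pics/scene0.png

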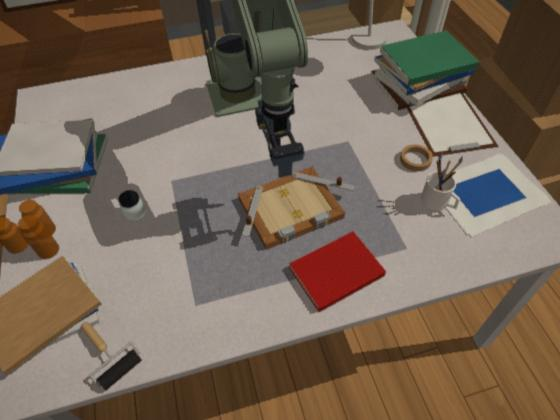

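The scene picture shows the frame at about (290,207), with both bars swung out: knobs at about (339,181) and (250,220). The catches are at (287,233) and (321,217). The camera rotation turns out to be rpy, so I'm fixing that.

```bash
sed -i "s/np.array(m\['rotation'\],float)/R.from_euler('xyz',m['rotation'],degrees=True).as_matrix()/" h.py
python3 - <<'E'
from h import *
Z=dict(knob_left=57,knob_right=57,tip_left=46,tip_right=46,seat_left=30,seat_right=30,frame=0,bar_left=0,bar_right=0)
for n in ['scene','side','wrist']:
    c=cam(n); im,d=env.grab_frame(n); cv2.imwrite(f'pics/{n}0.png',im); print(n, c[2].round(), c[1].round(2).tolist())
    np.savez(f'{n}0.npz',im=im,d=d,r=c[1],e=c[2])
    for t,z in Z.items():
        for r in env.pinpoint(n,t)[:2]:
            u=r['location']; print(t,round(r['score'],2),np.round(u),at_z(c,u,z).round(1),at_d(c,u,d[int(np.clip(u[1],0,419)),int(np.clip(u[0],0,559))]).round(1))
E
```

```text
scene [1391. -216. 1106.] [[0.28, 0.75, -0.59], [0.96, -0.23, 0.16], [-0.02, -0.61, -0.79]]
knob_left 0.29 [293. 186.] [537.3  48.6  57. ] [514.8  55.6  29.4]
knob_right 0.59 [246. 220.] [ 618.6 -113.9   57. ] [ 625.4 -114.8   66.3]
tip_left 0.71 [350. 184.] [572.6 215.9  46. ] [540.1 233.1   3.9]
tip_right 0.64 [244. 236.] [ 661.2 -130.5   46. ] [ 662.7 -130.6   48.3]
seat_left 0.62 [326. 216.] [651.6 113.7  30. ] [663.1 108.6  46.7]
seat_right 0.58 [285. 232.] [669.9 -16.8  30. ] [679.5 -19.4  44.2]
frame 0.73 [290. 209.] [574.1  26.9   0. ] [593.5  21.2  26.3]
frame 0.6 [283. 236.] [661.4 -21.2   0. ] [688.4 -28.5  41. ]
bar_left 0.59 [291. 182.] [472.4  61.8   0. ] [494.7  55.1  26.8]
bar_right 0.55 [258. 193.] [487.7 -50.3   0. ] [516.6 -55.6  35.4]
side [ 369. -806. 1111.] [[0.96, -0.24, 0.18], [-0.29, -0.74, 0.61], [-0.01, -0.63, -0.78]]
knob_left 0.7 [249. 166.] [564.2 186.5  57. ] [519.3 -41.7 299.5]
knob_right 0.79 [294. 236.] [ 613.5 -107.1   57. ] [ 612.2 -110.9   62.7]
tip_left 0.55 [252. 161.] [580.3 217.8  46. ] [528.3 -34.2 308.3]
tip_right 0.71 [310. 238.] [ 657.8 -1
[... 490 characters left out ...]
-0.29], [0.0, 0.29, -0.96]]
knob_right 0.71 [354. 288.] [ 657.6 -117.3   57. ] [594.3  34.9 307.1]
knob_right 0.62 [318. 280.] [ 615.6 -106.7   57. ] [614.1 -99.8  69. ]
tip_right 0.61 [353. 289.] [ 659.4 -125.2   46. ] [594.4  33.9 305.9]
tip_right 0.37 [222. 214.] [506.2 -29.1  46. ] [502.9 -34.6  29.4]
seat_left 0.91 [360.  87.] [655.6 105.8  30. ] [651.3 104.6  48.6]
seat_right 0.79 [368. 196.] [673.1 -13.1  30. ] [668.2  -8.3  47.8]
frame 0.89 [279. 156.] [570.1  29.9   0. ] [570.4  33.7  28. ]
frame 0.22 [367. 196.] [680.5 -20.4   0. ] [667.4  -7.7  47.7]
bar_left 0.98 [195. 118.] [472.4  74.4   0. ] [482.1  75.1  36.3]
bar_right 0.78 [222. 212.] [497.5 -41.4   0. ] [503.4 -31.9  29.5]
```

View pics/wrist0.png

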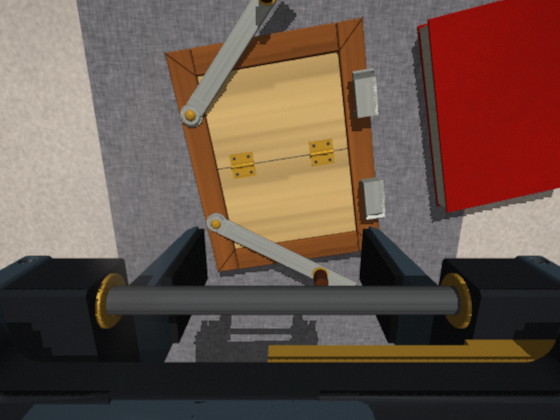

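The wrist picture shows the frame turned about 10°. Catches are at (365,95) and (373,198), rivets at (190,116) and (215,223), and the right knob at (320,280). The left knob is at the top edge (265,3). Next I'll fit the frame, catches and bars from the point clouds.

```bash
cat > fit.py <<'E'
from h import *
from scipy.optimize import least_squares
def cloud(n):
    z=np.load(f'{n}0.npz'); m=env.camera_model(n); d=z['d']; v,u=np.nonzero(d>0); dd=d[v,u]
    P=np.c_[(u-m['cx'])/m['fx']*dd,(v-m['cy'])/m['fy']*dd,dd]@z['r'].T+z['e']
    return P,np.c_[u,v],(m,z['r'],z['e'])
E
python3 - <<'E'
from fit import *
P,uv,c=cloud('wrist')
clicks=[((167,52),(-102,127,30)),((361,18),(102,127,30)),((222,271),(-102,-127,30)),((190,116),(-88.5,62,36)),((215,223),(-88.5,-62,36))]
def res(q):
    r=R.from_euler('z',q[2]).as_matrix(); return np.concatenate([proj(c,r@np.array(f)+[q[0],q[1],0])-u for u,f in clicks])
s=least_squares(res,[572,30,.17],x_scale=[1,1,.01]); q=s.x; print(q,np.degrees(q[2]),s.fun.round(1))
np.save('frame.npy',q)
r=R.from_euler('z',q[2]).as_matrix()
for n in ['wrist','scene','side']:
    P,uv,c=cloud(n); F=(P-[q[0],q[1],0])@r
    if n=='wrist': ok=uv[:,1]<285
    else: ok=np.ones(len(F),bool)
    top=F[ok&(abs(F[:,0])<60)&(abs(F[:,1])<50)&(F[:,2]<40)]; print(n,'back z',np.median(top[:,2]))
    for sg in (1,-1):
        k=ok&(F[:,0]>75)&(F[:,0]<115)&(F[:,2]>42)&(F[:,2]<55)&(abs(sg*F[:,1]-62)<35)
        if k.sum()>3: print(' catch',sg,k.sum(),np.percentile(F[k],[2,50,98],axis=0).round(1).tolist())
        k=ok&(F[:,2]>36)&(F[:,2]<110)&(F[:,0]<75)&(F[:,0]>-110)&(sg*F[:,1]>50)&(sg*F[:,1]<240)
        if k.sum()>3:
            a=np.degrees(np.arctan2(F[k][:,1]-sg*62,F[k][:,0]+88.5)); rr=np.hypot(F[k][:,1]-sg*62,F[k][:,0]+88.5)
            m=(rr>30)&(rr<120)&(F[k][:,2]<50); print(' bar ang',m.sum(),np.median(a[m]).round(1),'iqr',np.percentile(a[m],[10,90]).round(1))
            m=(rr>120)&(rr<155)&(F[k][:,2]>54)
            if m.sum(): print(' knob',m.sum(),np.median(a[m]),np.median(rr[m]),F[k][m].mean(0))
for t in ['brush_mug','ink_jar','tape_roll']:
    for n in ['scene','side']:
        z=np.load(f'{n}0.npz'); m=env.camera_model(n); cc=(m,z['r'],z['e'])
        for x in env.pinpoint(n,t)[:1]: print(t,n,x['score'],at_z(cc,x['location'],0).round())
for n in ['scene','side']:
    z=np.load(f'{n}0.npz'); m=env.camera_model(n); cc=(m,z['r'],z['e'])
    print(n,'rivet/corner reproj',[proj(cc,r@np.array(f)+[q[0],q[1],0]).round() .tolist() for u,f in clicks])
E
```

```text
[5.74978378e+02 3.00852251e+01 1.61907390e-01] 9.276610145863893 [-2.7  0.6  2.6 -1.9 -3.2  1.7  1.  -0.3  1.9  1.3]
wrist back z 27.544526480868058
 catch 1 1019 [[83.2, 33.4, 42.8], [93.3, 55.1, 47.3], [103.8, 76.7, 49.0]]
 bar ang 1959 44.3 iqr [38.  50.7]
 catch -1 775 [[82.9, -79.6, 42.9], [92.9, -57.0, 47.3], [103.5, -36.6, 48.9]]
 bar ang 1183 -34.8 iqr [-41.4 -27.9]
 knob 154 -33.668177498765886 131.66682543155275 [  21.40450837 -135.68954421   65.10487804]
scene back z 26.630624298487874
 catch 1 95 [[83.3, 29.6, 42.5], [95.0, 48.9, 46.4], [105.9, 71.9, 50.3]]
 bar ang 120 41.9 iqr [34.2 48.3]
 knob 34 41.68720792742141 135.84950174401504 [ 12.49579776 152.56578367  63.71830611]
 catch -1 105 [[83.6, -83.4, 42.2], [94.3, -60.1, 45.9], [104.5, -40.3, 50.7]]
 bar ang 123 -36.2 iqr [-42.8 -30.7]
 knob 37 -35.86625287537022 140.83007052731057 [  25.07762014 -144.50098705   64.39668307]
side back z 27.91379183831816
 catch 1 81 [[80.6, 30.8, 42.4], [90.9, 50.1, 47.5], [102.2, 73.8, 52.9]]
 bar ang 126 45.0 iqr [38.2 51.7]
 catch -1 99 [[80.4, -82.6, 42.7], [90.4, -61.0, 47.4], [102.1, -39.3, 51.3]]
 bar ang 180 -38.2 iqr [-46.2 -32. ]
 knob 35 -37.92374674324943 135.1858736020438 [  18.19073414 -144.66128584   65.35839709]
brush_mug scene 0.82 [680. 442.   0.]
brush_mug side 0.53 [672. 140.   0.]
ink_jar scene 0.93 [ 448. -427.    0.]
ink_jar side 0.78 [ 450. -422.    0.]
tape_roll side 0.87 [499. 479.   0.]
scene rivet/corner reproj [[313.0, 165.0], [346.0, 212.0], [238.0, 193.0], [296.0, 174.0], [259.0, 188.0]]
side rivet/corner reproj [[219.0, 191.0], [279.0, 169.0], [253.0, 254.0], [231.0, 203.0], [248.0, 233.0]]
```

Call:
arm_command([
  {"offset": [0.062,-0.004,0.01],"spin": 0},
  {"offset": [0.062,-0.004,0.01],"spin": 0},
  {"offset": [0.062,-0.004,0.01],"spin": 0},
  {"offset": [0,0,0.01],"spin": 0.16},
  {"offset": [0,0,0.01],"spin": 0.16},
], jaw=0.06, newtons=20)

```text
time_s: 2.52
ee_pos: [562.9, 185.9, 139.8]
ee_rot: [180.0, 0.0, 71.5]
force: [-0.3, -0.3, -0.0]
gripper_width: 59.7
gripper_force: 0.0
```

Call:
arm_command([
  {"offset": [0,0,0],"spin": 0.16},
  {"offset": [0,0,0],"spin": 0.16},
  {"offset": [0,0,0],"spin": 0},
  {"offset": [0,0,0],"spin": 0},
])

```text
time_s: 3.02
ee_pos: [563.1, 184.7, 140.3]
ee_rot: [180.0, -0.0, 53.5]
force: [0.3, 0.4, 0.2]
gripper_width: 59.8
gripper_force: 0.0
```

```bash
cat > look.py <<'E'
import sys
from fit import *
def look(name,save=None):
    c=cam('wrist'); im,d=env.grab_frame('wrist'); np.savez('wrist0.npz',im=im,d=d,r=c[1],e=c[2])
    if save: cv2.imwrite(f'pics/{save}.png',im)
    s=env.state(); print('t',s['time_s'],s['ee_pos'].round(1),s['ee_rot'].round(1),s['force'].round(1),s['gripper_width'])
    q=np.load('frame.npy'); r=R.from_euler('z',q[2]).as_matrix(); sg=1 if name=='left' else -1
    T=R.from_euler('xyz',s['ee_rot'],degrees=True).as_matrix()
    for t,z in dict(knob=57,tip=46,seat=30,bar=0).items():
        for x in env.pinpoint('wrist',f'{t}_{name}')[:2]:
            w=at_z(c,x['location'],z); print(t,round(x['score'],2),np.round(x['location']),'world',w.round(1),'frame',(r.T@(w-[q[0],q[1],0])).round(1),'tool',(T.T@(w-s['ee_pos'])).round(1))
    P,uv,c=cloud('wrist'); F=(P-[q[0],q[1],0])@r
    k=(F[:,0]>75)&(F[:,0]<115)&(F[:,2]>42)&(F[:,2]<53)&(abs(sg*F[:,1]-62)<35)
    if k.sum()>3: print(' catch',k.sum(),np.percentile(F[k],[1,50,99],axis=0).round(1).tolist())
    return c
E
python3 -c "
from look import *
look('left','w1')"
```

```text
t 3.075 [563.1 184.7 140.3] [180.   -0.   53.4] [ 1.2  0.9 -0.8] 60.04865556419797
knob 0.57 [282. 207.] world [559.9 183.2  57. ] frame [  9.8 153.6  57. ] tool [-3.1 -1.7 83.3]
tip 0.82 [281. 157.] world [585.9 218.9  46. ] frame [ 41.2 184.6  46. ] tool [41.  -2.1 94.3]
seat 0.76 [402. 203.] world [654.4 108.1  30. ] frame [91.  64.2 30. ] tool [ -7.1 119.  110.3]
 catch 1049 [[83.2, 32.8, 42.4], [93.8, 56.3, 47.3], [104.1, 77.1, 49.1]]
```

View pics/w1.png

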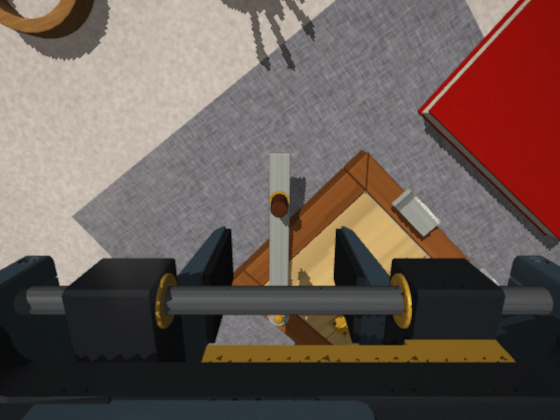

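The bar is aligned with the tool (vertical in the picture), with the knob top at (279,204). I'm correcting by (-3,-2) mm, then descending and gripping.

Call:
arm_command([
  {"offset": [-0.003,-0.0015,0.02],"spin": 0},
  {"offset": [0,0,0.03],"spin": 0},
  {"offset": [0,0,0.02],"spin": 0},
  {"offset": [0,0,0.008],"spin": 0},
  {"offset": [0,0,0],"spin": 0},
])

```text
time_s: 3.9
ee_pos: [560.1, 183.2, 62.1]
ee_rot: [-180.0, 0.0, 53.3]
force: [0.7, -0.7, -0.2]
gripper_width: 60.1
gripper_force: 0.0
```

Call:
arm_command([
  {"offset": [0,0,0],"spin": 0},
  {"offset": [0,0,0],"spin": 0},
  {"offset": [0,0,0],"spin": 0},
  {"offset": [0,0,0],"spin": 0},
], jaw=0.008, newtons=20)

```text
time_s: 4.4
ee_pos: [560.2, 183.3, 62.5]
ee_rot: [180.0, -0.0, 53.3]
force: [-0.6, 0.5, 0.0]
gripper_width: 22.3
gripper_force: 0.0
```

Call:
arm_command([
  {"offset": [0,0,0],"spin": 0},
  {"offset": [0,0,0],"spin": 0},
  {"offset": [0,0,0],"spin": 0},
])

```text
time_s: 4.78
ee_pos: [560.1, 183.2, 62.3]
ee_rot: [180.0, -0.0, 53.3]
force: [0.6, -0.3, 0.9]
gripper_width: 8.1
gripper_force: 0.0
```

```bash
python3 - <<'E'
from look import *
c=look('left','w2'); print(c[0]['cx'],c[0]['cy'],c[0]['fx'])
im1,d=env.grab_frame('side')
c=cam('side'); p=proj(c,env.state()['ee_pos']).astype(int); print(p)
x=im1[p[1]-60:p[1]+60,p[0]-80:p[0]+80]
w=cv2.imread('pics/w2.png')
cv2.imwrite('pics/both.png',np.vstack([cv2.resize(w,(440,330)),cv2.resize(x,(360,270))[:, :].repeat(1,1) if 0 else cv2.copyMakeBorder(cv2.resize(x,(360,270)),0,0,0,80,0)]))
E
```

```text
t 4.825 [560.1 183.2  62.2] [180.   -0.   53.3] [-0.4  0.3 -0.8] 8.197369103037268
knob 0.78 [283. 235.] world [560.5 184.5  57. ] frame [ 10.6 154.8  57. ] tool [ 1.2 -0.5  5.2]
tip 0.93 [278. 172.] world [582.4 219.4  46. ] frame [ 37.9 185.6  46. ] tool [42.3 -3.7 16.2]
tip 0.38 [442. 227.] world [651.2 118.5  46. ] frame [89.5 74.9 46. ] tool [  2.5 111.7  16.2]
seat 0.59 [446. 226.] world [658.  107.3  30. ] frame [94.4 62.8 30. ] tool [ -2.4 123.9  32.2]
bar 0.74 [277. 345.] world [473.   77.7   0. ] frame [-93.   63.4   0. ] tool [-136.7   -6.9   62.2]
 catch 1868 [[83.1, 32.6, 42.3], [93.5, 57.0, 47.3], [103.9, 77.5, 48.9]]
283.05053401465443 204.965691147663 316.33799741522233
[248 166]
```

View pics/both.png

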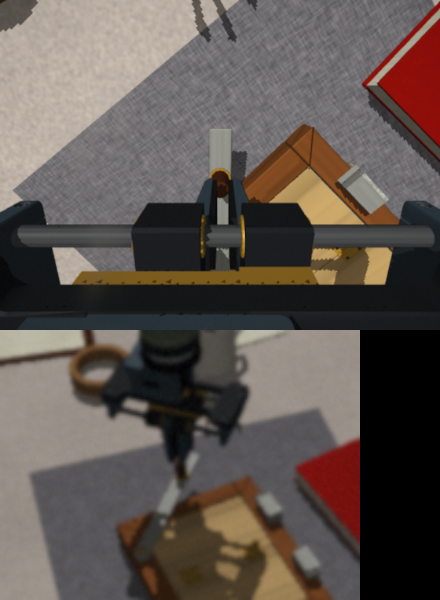

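```bash
python3 - <<'E'
from h import *
w=cv2.imread('pics/w2.png')[150:330,200:370]
cv2.imwrite('pics/w2c.png',cv2.resize(w,None,fx=3.2,fy=3.2,interpolation=cv2.INTER_CUBIC))
E
```

```text
(no output)
```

View pics/w2c.png

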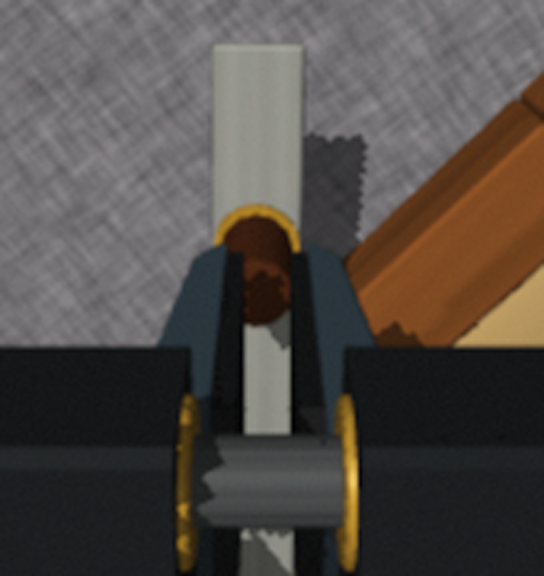

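```bash
python3 - <<'E'
from h import *
s=env.state(); c=cam('wrist'); T=R.from_euler('xyz',s['ee_rot'],degrees=True).as_matrix()
def tool(u,v,z): return (T.T@(at_z(c,(u,v),z)-s['ee_pos'])).round(1)
f=lambda a,b:(200+a/3.2,150+b/3.2)
print('knob top ctr z69.5',tool(*f(268,292),69.5)); print('collar front z45',tool(*f(260,206),45)); print('tip end z46',tool(*f(257,45),46))
print('finger front tip z48',tool(*f(235,250),48),tool(*f(300,250),48))
print('edges of strip z45',tool(*f(213,150),45),tool(*f(303,150),45))
for x in (-16,0,16):
  print(x,[ (proj(c,s['ee_pos']+T@np.array([x,4,z]))-[200,150])*3.2 for z in (14,-20)])
d=np.load('wrist0.npz')['d']
for b in (170,230,280,300,330,400): print(b,d[int(150+b/3.2),int(200+264/3.2)],d[int(150+b/3.2),int(200+225/3.2)])
E
```

```text
knob top ctr z69.5 [ 1.8 -0.2 -7.2]
collar front z45 [11.8 -1.9 17.3]
tip end z46 [47.6 -2.4 16.3]
finger front tip z48 [ 2.7 -7.4 14.3] [ 2.6  6.9 14.3]
edges of strip z45 [ 24.6 -12.   17.3] [24.6  7.4 17.3]
-16 [array([286.50560349, 328.22076123]), array([290.1463781 , 404.02799425])]
0 [array([286.87752919, 261.67042083]), array([290.66922804, 327.89392811])]
16 [array([287.26498569, 192.34108379]), array([291.21774273, 248.0227264 ])]
170 220.85275 221.1682
230 214.73697 223.80258
280 201.76045 171.75885
300 202.38846 160.59937
330 233.4492 150.51753
400 241.34158 129.94583
```

Call:
arm_command([
  {"offset": [0,0,0],"spin": 0},
  {"offset": [0,0,0],"spin": 0},
  {"offset": [0,0,0],"spin": 0},
], jaw=0.0, newtons=20)

```text
time_s: 5.45
ee_pos: [560.1, 183.2, 62.3]
ee_rot: [180.0, -0.0, 53.3]
force: [-0.6, -0.1, 1.0]
gripper_width: 0.4
gripper_force: 0.0
```

```bash
python3 - <<'E'
from look import *
c=look('left','w3')
w=cv2.imread('pics/w3.png')[150:330,200:370]
cv2.imwrite('pics/w3c.png',cv2.resize(w,None,fx=3.2,fy=3.2,interpolation=cv2.INTER_CUBIC))
E
```

```text
t 5.5 [560.1 183.2  62.3] [180.   -0.   53.3] [ 0.1 -0.8 -0. ] 0.47458900451470165
knob 0.57 [279. 238.] world [557.1 184.6  57. ] frame [  7.2 155.4  57. ] tool [-0.7 -3.3  5.3]
tip 0.57 [278. 171.] world [582.6 219.9  46. ] frame [ 38.1 186.1  46. ] tool [42.8 -3.9 16.3]
seat 0.77 [444. 227.] world [656. 108.  30.] frame [92.6 63.8 30. ] tool [ -3.1 121.9  32.3]
bar 0.63 [277. 347.] world [471.2  75.5   0. ] frame [-95.1  61.6   0. ] tool [-139.5   -7.    62.3]
 catch 1868 [[83.1, 32.6, 42.3], [93.5, 57.0, 47.3], [103.8, 77.6, 48.8]]
```

View pics/w3c.png

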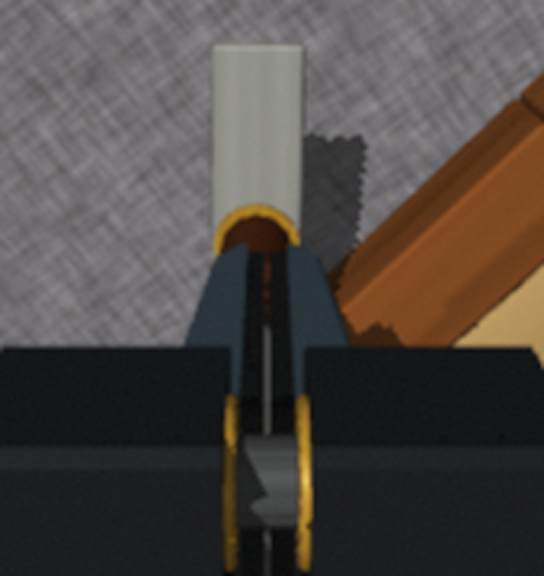

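```bash
python3 - <<'E'
from h import *
s=env.state(); c=cam('wrist'); T=R.from_euler('xyz',s['ee_rot'],degrees=True).as_matrix()
d=np.load('wrist0.npz')['d']
for a,b in [(240,255),(285,255),(240,265),(235,300),(210,320),(252,260),(255,235),(262,215),(257,100),(252,330)]:
    u,v=int(200+a/3.2),int(150+b/3.2); w=at_d(c,(u,v),d[v,u]); print((a,b),d[v,u].round(1),'world',w.round(1),'tool',(T.T@(w-s['ee_pos'])).round(1))
E
```

```text
(240, 255) 177.1 world [566.9 201.   90.6] tool [ 18.3  -5.2 -28.3]
(285, 255) 179.6 world [572.7 195.5  88.3] tool [ 17.4   2.7 -26. ]
(240, 265) 172.6 world [567.  200.9  95.3] tool [ 18.3  -5.1 -33. ]
(235, 300) 157.2 world [566.7 201.6 111.2] tool [ 18.7  -5.7 -48.9]
(210, 320) 150.6 world [563.5 203.3 118.3] tool [ 18.2  -9.3 -56. ]
(252, 260) 177.8 world [567.4 198.9  90.2] tool [ 16.9  -3.5 -27.9]
(255, 235) 210.5 world [563.5 193.3  58.2] tool [10.1 -3.3  4.1]
(262, 215) 220.2 world [565.  193.1  47.8] tool [10.8 -2.1 14.5]
(257, 100) 216.1 world [579.3 213.5  44.7] tool [35.7 -2.7 17.6]
(252, 330) 150.3 world [567.7 198.6 118.9] tool [ 16.9  -3.1 -56.6]
```

Fully closed, the jaws show nothing between them. By depth the finger ends sit at world z≈88, still above the knob top at 69.5. So the real fingertips are about 26 mm behind the reported TCP, not 14 mm ahead as stated. I'll open, descend about 36 mm more in steps watching force, and check again.

Call:
arm_command([
  {"offset": [0,0,0],"spin": 0},
  {"offset": [0,0,0],"spin": 0},
  {"offset": [0,0,0],"spin": 0},
  {"offset": [0,0,0],"spin": 0},
], jaw=0.05)

```text
time_s: 6.2
ee_pos: [560.1, 183.2, 62.3]
ee_rot: [180.0, -0.0, 53.3]
force: [-0.9, -0.0, 0.5]
gripper_width: 37.8
gripper_force: 0.0
```

Call:
arm_command([
  {"offset": [0.001,-0.002,0.0],"spin": 0},
  {"offset": [0,0,0.008],"spin": 0},
  {"offset": [0,0,0.008],"spin": 0},
  {"offset": [0,0,0.008],"spin": 0},
  {"offset": [0,0,0],"spin": 0},
])

```text
time_s: 6.82
ee_pos: [558.4, 185.0, 37.2]
ee_rot: [-179.9, 0.1, 53.3]
force: [-0.7, 0.4, 0.8]
gripper_width: 50.0
gripper_force: 0.0
```

```bash
cat > tips.py <<'E'
from h import *
# lowest visible finger points in tool frame from depth
def tips():
    s=env.state(); c=cam('wrist'); im,d=env.grab_frame('wrist'); T=R.from_euler('xyz',s['ee_rot'],degrees=True).as_matrix()
    m=c[0]; v,u=np.nonzero(d>0); dd=d[v,u]; P=np.c_[(u-m['cx'])/m['fx']*dd,(v-m['cy'])/m['fy']*dd,dd]@c[1].T+c[2]
    t=(P-s['ee_pos'])@T
    w=s['gripper_width']/2
    print(s['ee_pos'].round(1),s['ee_rot'].round(1),s['force'].round(1),w*2)
    for sg in (1,-1):
        k=(t[:,0]>12)&(t[:,0]<22)&(sg*t[:,1]>w-3)&(sg*t[:,1]<w+25)&(t[:,2]<20)
        if k.any(): i=np.argsort(t[k][:,2])[-8:]; print('finger',sg,k.sum(),t[k][i].round(1).tolist(),'z world',P[k][i][:,2].round(1))
    k=(abs(t[:,0])<30)&(abs(t[:,1])<12)&(P[:,2]>52)&(P[:,2]<75)
    if k.any(): print('knob',k.sum(),t[k].mean(0).round(1),P[k][:,2].max())
    return im
if __name__=='__main__':
    cv2.imwrite('pics/tips.png',tips())
E
python3 tips.py
```

```text
[558.4 185.   37.2] [-1.799e+02  1.000e-01  5.330e+01] [-0.7  0.4  0.8] 49.973567010648374
finger 1 2485 [[16.5, 28.0, -24.0], [17.1, 25.2, -23.8], [13.4, 24.7, -23.7], [18.2, 29.2, -23.6], [17.0, 27.5, -23.6], [13.8, 24.8, -23.2], [14.4, 24.8, -23.1], [16.7, 25.9, -22.8]] z world [61.1 60.9 60.9 60.7 60.7 60.3 60.2 59.9]
finger -1 3154 [[14.7, -25.5, -23.8], [13.4, -25.6, -23.7], [12.2, -25.6, -23.7], [18.3, -30.0, -23.7], [17.1, -26.6, -23.6], [12.6, -25.7, -23.1], [16.9, -28.4, -23.0], [16.9, -27.3, -23.0]] z world [60.9 60.9 60.9 60.9 60.7 60.3 60.2 60.2]
knob 829 [  4.1  -0.4 -28.3] 70.7682539351976
```

Depth confirms the real fingertips are 23.5 mm behind the reported TCP (world z 60.5 now). I'll descend 12 mm more and grip.

Call:
arm_command([
  {"offset": [0.002,0,0.006],"spin": 0},
  {"offset": [0,0,0.006],"spin": 0},
  {"offset": [0,0,0],"spin": 0},
])

```text
time_s: 7.25
ee_pos: [559.8, 186.7, 25.6]
ee_rot: [-180.0, 0.1, 53.3]
force: [-0.7, 0.3, 0.6]
gripper_width: 50.2
gripper_force: 0.0
```

Call:
arm_command([
  {"offset": [0,0,0],"spin": 0},
  {"offset": [0,0,0],"spin": 0},
  {"offset": [0,0,0],"spin": 0},
  {"offset": [0,0,0],"spin": 0},
  {"offset": [0,0,0],"spin": 0},
], jaw=0.005, newtons=20)

```text
time_s: 7.88
ee_pos: [560.3, 186.9, 26.4]
ee_rot: [180.0, -0.0, 53.3]
force: [0.0, -0.4, -1.2]
gripper_width: 15.7
gripper_force: 20.0
```

Gripped at 15.7 mm, 20 N. Now I'll swing to about 11.5° in frame terms, short of the mouth.

Call:
arm_command([
  {"offset": [-0.0007,0.0138,0],"spin": 0.1},
  {"offset": [-0.0007,0.0138,0],"spin": 0.1},
  {"offset": [-0.0007,0.0138,0],"spin": 0.1},
  {"offset": [-0.0007,0.0138,0],"spin": 0.1},
  {"offset": [-0.0007,0.0138,0],"spin": 0.1},
])

```text
time_s: 8.5
ee_pos: [603.0, 133.2, 26.0]
ee_rot: [-180.0, 0.1, 24.5]
force: [-0.2, -0.4, -0.6]
gripper_width: 15.6
gripper_force: 20.0
```

Call:
arm_command([
  {"offset": [-0.0003,0.0092,0],"spin": 0.067},
  {"offset": [0,0,0],"spin": 0},
  {"offset": [0,0,0],"spin": 0},
])

```text
time_s: 8.88
ee_pos: [606.3, 125.1, 26.1]
ee_rot: [180.0, 0.1, 20.9]
force: [-1.7, -1.5, -0.3]
gripper_width: 15.5
gripper_force: 20.0
```

```bash
python3 - <<'E'
from look import *
c=look('left','w4')
w=cv2.imread('pics/w4.png')[20:330,160:440]
cv2.imwrite('pics/w4c.png',cv2.resize(w,None,fx=1.9,fy=1.9,interpolation=cv2.INTER_CUBIC))
E
```

```text
t 8.925 [606.3 125.2  26.1] [1.80e+02 1.00e-01 2.09e+01] [-1.5 -0.5 -0.1] 15.355491421202558
knob 0.77 [283. 264.] world [603.3 125.2  57. ] frame [43.3 89.3 57. ] tool [ -2.8  -1.  -30.9]
knob 0.47 [287. 186.] world [646.8 139.4  57. ] frame [88.5 96.3 57. ] tool [ 42.9   1.2 -30.9]
tip 0.89 [283. 188.] world [642.7 139.9  46. ] frame [84.6 97.5 46. ] tool [ 39.3  -0.7 -19.9]
seat 0.68 [338. 178.] world [657.1 109.2  30. ] frame [93.8 64.9 30. ] tool [41.7 33.1 -3.9]
 catch 3546 [[76.0, 32.5, 42.4], [92.2, 58.8, 47.1], [104.0, 96.2, 48.8]]
```

View pics/w4c.png

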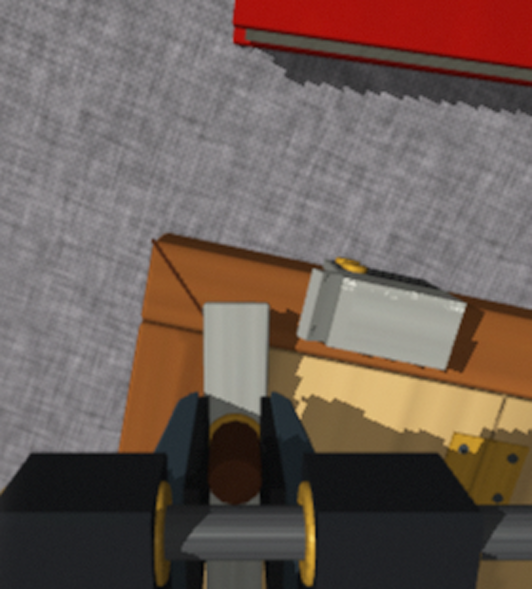

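The picture (w4c) shows the bar end at (237,340), clear by a few mm of the flared mouth at (305,310). The catch is about 50 mm long, so its notch middle is near frame y≈57. Pressing down in small steps.

Call:
arm_command([
  {"offset": [0,0,0.002],"spin": 0},
  {"offset": [0,0,0.002],"spin": 0},
  {"offset": [0,0,0.002],"spin": 0},
  {"offset": [0,0,0.001],"spin": 0},
  {"offset": [0,0,0],"spin": 0},
])

```text
time_s: 9.75
ee_pos: [607.8, 125.5, 19.8]
ee_rot: [180.0, -0.1, 20.8]
force: [-0.3, 0.7, 4.8]
gripper_width: 15.4
gripper_force: 20.0
```

Call:
arm_command([
  {"offset": [0,0,0.0012],"spin": 0},
  {"offset": [0,0,0],"spin": 0},
])

```text
time_s: 10.0
ee_pos: [608.0, 125.5, 18.6]
ee_rot: [180.0, -0.2, 20.8]
force: [0.4, 1.8, 5.7]
gripper_width: 15.5
gripper_force: 20.0
```

Call:
arm_command([
  {"offset": [-0.0001,0.0041,0],"spin": 0.03},
  {"offset": [-0.0001,0.0041,0],"spin": 0.03},
  {"offset": [-0.0001,0.0041,0],"spin": 0.03},
  {"offset": [0,0,0],"spin": 0},
])

```text
time_s: 10.5
ee_pos: [611.9, 113.3, 18.7]
ee_rot: [180.0, -0.2, 15.7]
force: [0.5, 0.3, 4.9]
gripper_width: 15.5
gripper_force: 20.0
```

Call:
arm_command([
  {"offset": [-0.0001,0.0041,0],"spin": 0.03},
  {"offset": [-0.0001,0.0041,0],"spin": 0.03},
  {"offset": [-0.0001,0.0041,0],"spin": 0.03},
  {"offset": [0,0,0],"spin": 0},
])

```text
time_s: 11.0
ee_pos: [614.6, 101.2, 18.7]
ee_rot: [180.0, -0.2, 10.5]
force: [1.0, 0.2, 4.6]
gripper_width: 15.5
gripper_force: 20.0
```

Call:
arm_command([
  {"offset": [0,0.0021,0],"spin": 0.015},
  {"offset": [0,0.0014,0],"spin": 0.01},
  {"offset": [0,0,0],"spin": 0},
])

```text
time_s: 11.38
ee_pos: [615.1, 98.0, 18.7]
ee_rot: [180.0, -0.2, 9.1]
force: [-0.8, -0.5, 4.6]
gripper_width: 15.3
gripper_force: 20.0
```

Call:
arm_command([
  {"offset": [0,0.0012,0],"spin": 0.009},
  {"offset": [0,0.0012,0],"spin": 0.009},
  {"offset": [0,0,0],"spin": 0},
])

```text
time_s: 11.75
ee_pos: [615.5, 95.7, 18.7]
ee_rot: [180.0, -0.2, 8.1]
force: [0.0, -0.2, 5.1]
gripper_width: 15.2
gripper_force: 20.0
```

```bash
python3 - <<'E'
from look import *
c=look('left','w5')
w=cv2.imread('pics/w5.png')[20:330,160:440]
cv2.imwrite('pics/w5c.png',cv2.resize(w,None,fx=1.9,fy=1.9,interpolation=cv2.INTER_CUBIC))
E
```

```text
t 11.8 [615.5  95.7  18.7] [180.   -0.2   8.1] [ 0.3 -0.1  5.7] 15.477171162668688
knob 0.74 [284. 265.] world [615.7  96.2  57. ] frame [50.9 58.7 57. ] tool [  0.4  -0.5 -38.3]
tip 0.71 [284. 189.] world [655.2 101.6  46. ] frame [90.7 57.7 46. ] tool [ 40.3  -0.3 -27.2]
seat 0.63 [274. 180.] world [656.  107.8  30. ] frame [92.5 63.6 30. ] tool [ 41.8  -6.3 -11.2]
 catch 3293 [[83.1, 32.5, 42.4], [94.0, 54.0, 47.3], [103.9, 76.6, 48.9]]
```

View pics/w5c.png

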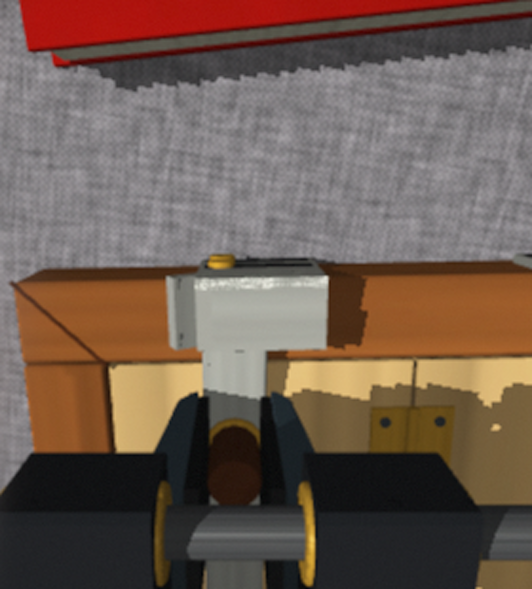

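The picture (w5c) shows the bar end under the roof, edges at columns 204–268. The catch spans 170–328, so the notch is about 211–291 and the bar needs about 4–5 mm more at the tip.

Call:
arm_command([
  {"offset": [0,0.0012,0],"spin": 0.009},
  {"offset": [0,0.0012,0],"spin": 0.009},
  {"offset": [0,0,0],"spin": 0},
])

```text
time_s: 12.38
ee_pos: [615.8, 93.3, 18.7]
ee_rot: [180.0, -0.2, 7.0]
force: [-0.3, -0.4, 5.6]
gripper_width: 15.1
gripper_force: 20.0
```

Call:
arm_command([
  {"offset": [0,0.0012,0],"spin": 0.009},
  {"offset": [0,0,0],"spin": 0},
])

```text
time_s: 12.62
ee_pos: [615.9, 92.1, 18.7]
ee_rot: [180.0, -0.2, 6.5]
force: [0.6, 0.6, 4.8]
gripper_width: 15.0
gripper_force: 20.0
```

Call:
arm_command([
  {"offset": [0,0,-0.0015],"spin": 0},
  {"offset": [0,0,-0.001],"spin": 0},
  {"offset": [0,0,0],"spin": 0},
])

```text
time_s: 13.0
ee_pos: [615.4, 92.1, 20.8]
ee_rot: [180.0, -0.1, 6.5]
force: [0.9, -0.4, 3.9]
gripper_width: 15.3
gripper_force: 20.0
```

Call:
arm_command([
  {"offset": [0,0,-0.001],"spin": 0},
  {"offset": [0,0,0],"spin": 0},
])

```text
time_s: 13.25
ee_pos: [615.2, 92.1, 21.6]
ee_rot: [180.0, -0.1, 6.5]
force: [1.9, 0.4, 3.6]
gripper_width: 15.5
gripper_force: 20.0
```

Call:
arm_command([
  {"offset": [0,0,-0.001],"spin": 0},
  {"offset": [0,0,-0.0005],"spin": 0},
  {"offset": [0,0,0],"spin": 0},
])

```text
time_s: 13.62
ee_pos: [614.9, 92.1, 22.5]
ee_rot: [180.0, -0.0, 6.5]
force: [4.5, 0.5, -2.1]
gripper_width: 15.2
gripper_force: 20.0
```

Contact with the roof came at a tip height of about 41 mm, which fits the notch. Now I'll release, rise and check.

Call:
arm_command([
  {"offset": [0,0,0],"spin": 0},
  {"offset": [0,0,0],"spin": 0},
  {"offset": [0,0,0],"spin": 0},
  {"offset": [0,0,0],"spin": 0},
], jaw=0.05)

```text
time_s: 14.12
ee_pos: [614.5, 92.0, 23.1]
ee_rot: [-180.0, 0.0, 6.5]
force: [0.1, 0.3, 0.6]
gripper_width: 49.2
gripper_force: 0.0
```

Call:
arm_command([
  {"offset": [0,0,-0.03],"spin": 0},
  {"offset": [0,0,-0.03],"spin": 0},
  {"offset": [0,0,-0.04],"spin": 0},
  {"offset": [0,0,0],"spin": 0},
])

```text
time_s: 14.62
ee_pos: [617.0, 92.4, 126.8]
ee_rot: [-180.0, -0.4, 6.5]
force: [-0.9, -0.5, -0.9]
gripper_width: 49.8
gripper_force: 0.0
```

```bash
python3 - <<'E'
from look import *
look('left','w6')
P,uv,c=cloud('wrist'); q=np.load('frame.npy'); r=R.from_euler('z',q[2]).as_matrix(); F=(P-[q[0],q[1],0])@r
k=(abs(F[:,0]-49)<14)&(abs(F[:,1]-57)<16)&(F[:,2]>60)&(F[:,2]<75); print('knob top',k.sum(),np.median(F[k],axis=0),np.percentile(F[k][:,2],90))
for x0 in (-20,10,35,66,78):
    k=(abs(F[:,0]-x0)<4)&(abs(F[:,1]-58)<22)&(F[:,2]>33)&(F[:,2]<45.5)
    if k.sum()>5: print(x0,'strip z',np.median(F[k][:,2]).round(1),'y',np.percentile(F[k][:,1],[3,97]).round(1))
w=cv2.imread('pics/w6.png')[100:300,180:400]
cv2.imwrite('pics/w6c.png',cv2.resize(w,None,fx=2.6,fy=2.6,interpolation=cv2.INTER_CUBIC))
E
```

```text
t 14.675 [615.5  92.2 124.6] [-180.    -0.2    6.5] [ 0.2 -0.6  0.4] 50.11873729418625
knob 0.69 [286. 212.] world [614.   90.1  57. ] frame [48.1 52.9 57. ] tool [-1.9  1.9 67.6]
knob 0.51 [336. 237.] world [595.4  43.1  57. ] frame [22.2  9.5 57. ] tool [-25.7  46.5  67.5]
tip 0.7 [283. 163.] world [655.  98.  46.] frame [89.9 54.1 46. ] tool [39.7 -1.3 78.7]
seat 0.74 [272. 157.] world [656.7 108.3  30. ] frame [93.3 64.  30. ] tool [ 42.5 -11.3  94.7]
bar 0.56 [281. 311.] world [474.6  79.6   0. ] frame [-91.1  65.    0. ] tool [-141.8   -3.5  124.1]
 catch 1278 [[83.2, 32.1, 42.4], [94.0, 53.6, 47.3], [104.1, 76.3, 49.2]]
knob top 266 [48.88182939 55.36170327 65.43917008] 66.31594758420982
-20 strip z 37.4 y [49.3 68.1]
10 strip z 38.4 y [48.1 66.4]
35 strip z 39.2 y [46.1 66. ]
66 strip z 40.3 y [45.1 64. ]
78 strip z 40.7 y [44.6 63.3]
```

View pics/w6c.png

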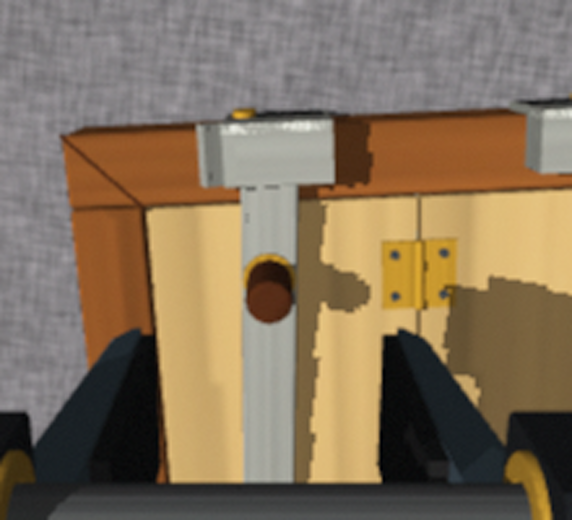

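The left bar is home: the strip is at 40.7 mm at the catch's edge, rising to about 41.1 mm at the tip point, and sits inside the notch. Moving over the right knob.

Call:
arm_command([
  {"offset": [-0.0045,0.0495,0],"spin": 0},
  {"offset": [-0.0045,0.0495,0],"spin": 0},
  {"offset": [-0.0045,0.0495,0],"spin": 0},
  {"offset": [-0.0045,0.0495,0],"spin": 0},
  {"offset": [0,0,0],"spin": 0.14},
])

```text
time_s: 15.5
ee_pos: [618.6, -110.2, 121.6]
ee_rot: [180.0, 0.1, -2.0]
force: [-0.1, 1.1, -0.4]
gripper_width: 49.5
gripper_force: 0.0
```

Call:
arm_command([
  {"offset": [0,0,0],"spin": 0.14},
  {"offset": [0,0,0],"spin": 0.14},
  {"offset": [0,0,0],"spin": 0.14},
  {"offset": [0,0,0],"spin": 0},
  {"offset": [0,0,0],"spin": 0},
])

```text
time_s: 16.12
ee_pos: [619.1, -106.6, 122.4]
ee_rot: [180.0, 0.1, -25.5]
force: [0.1, -0.2, 0.3]
gripper_width: 49.8
gripper_force: 0.0
```

```bash
python3 - <<'E'
from look import *
look('right','w7')
s=env.state(); T=R.from_euler('xyz',s['ee_rot'],degrees=True).as_matrix()
P,uv,c=cloud('wrist'); t=(P-s['ee_pos'])@T
k=(abs(t[:,0])<40)&(abs(t[:,1])<30)&(P[:,2]>56)&(P[:,2]<75); print('knob',k.sum(),np.median(t[k],axis=0).round(1),np.percentile(P[k][:,2],95))
k=k&(P[:,2]>67); print('knob top',k.sum(),np.median(t[k],axis=0).round(1))
for x0 in (-20,15,30,40):
    k=(abs(t[:,0]-x0)<4)&(abs(t[:,1])<25)&(P[:,2]>38)&(P[:,2]<50)
    if k.sum()>5: print(x0,'strip z',np.median(P[k][:,2]).round(1),'y',np.percentile(t[k][:,1],[3,97]).round(1))
E
```

```text
t 16.175 [ 619.1 -106.6  122.6] [180.    0.  -25.5] [ 0.2  0.  -0.1] 50.21300127234699
knob 0.63 [280. 211.] world [ 618.7 -102.2   57. ] frame [  21.9 -137.6   57. ] tool [-2.2 -3.8 65.6]
tip 0.7 [286. 161.] world [ 653.4 -125.    46. ] frame [  52.4 -165.7   46. ] tool [38.9  1.8 76.5]
seat 0.7 [168. 182.] world [681.4 -17.4  30. ] frame [ 97.3 -64.   30. ] tool [  17.9 -107.3   92.5]
seat 0.39 [283. 306.] world [516.1 -56.4  30. ] frame [-72.  -75.9  30. ] tool [-114.5   -1.1   92.7]
bar 0.59 [285. 308.] world [493.5 -48.7   0. ] frame [-93.1 -64.6   0. ] tool [-138.3    1.7  122.7]
 catch 1235 [[82.8, -82.4, 42.5], [93.2, -61.3, 47.2], [103.3, -38.0, 48.8]]
knob 342 [ 1.1 -0.  54.6] 69.82628838965252
knob top 255 [-0.6 -0.  54.3]
-20 strip z 41.7 y [-10.    9.4]
15 strip z 43.9 y [-9.7  9.8]
30 strip z 44.8 y [-9.5  9.5]
40 strip z 45.4 y [-9.4 10.3]
```

Call:
arm_command([
  {"offset": [0,0,0.04],"spin": 0},
  {"offset": [0,0,0.03],"spin": 0},
  {"offset": [0,0,0.016],"spin": 0},
  {"offset": [0,0,0.01],"spin": 0},
  {"offset": [0,0,0],"spin": 0},
])

```text
time_s: 17.0
ee_pos: [619.5, -106.7, 27.0]
ee_rot: [-180.0, 0.0, -25.6]
force: [-0.3, 0.2, 0.5]
gripper_width: 50.0
gripper_force: 0.0
```

Call:
arm_command([
  {"offset": [0,0,0],"spin": 0},
  {"offset": [0,0,0],"spin": 0},
  {"offset": [0,0,0],"spin": 0},
  {"offset": [0,0,0],"spin": 0},
  {"offset": [0,0,0],"spin": 0},
], jaw=0.005, newtons=20)

```text
time_s: 17.62
ee_pos: [619.6, -106.8, 27.2]
ee_rot: [-180.0, -0.0, -25.6]
force: [-0.3, 0.0, 0.3]
gripper_width: 15.0
gripper_force: 20.0
```

Call:
arm_command([
  {"offset": [-0.0007,-0.0138,0],"spin": -0.1},
  {"offset": [-0.0007,-0.0138,0],"spin": -0.1},
  {"offset": [-0.0007,-0.0138,0],"spin": -0.1},
  {"offset": [-0.0007,-0.0138,0],"spin": -0.1},
  {"offset": [0,0,0],"spin": 0},
])

```text
time_s: 18.25
ee_pos: [633.6, -52.7, 27.4]
ee_rot: [-180.0, -0.1, -2.6]
force: [1.8, -0.6, 1.4]
gripper_width: 15.1
gripper_force: 20.0
```

Call:
arm_command([
  {"offset": [0,0,0],"spin": 0},
])

```text
time_s: 18.38
ee_pos: [633.5, -53.7, 27.4]
ee_rot: [180.0, -0.1, -2.7]
force: [1.8, 0.3, 1.2]
gripper_width: 15.3
gripper_force: 20.0
```

```bash
python3 -c "
from look import *
look('right','w8')"
```

```text
t 18.425 [633.4 -53.9  27.4] [ 1.8e+02 -1.0e-01 -2.7e+00] [3.2 0.5 0.7] 15.083009794483411
knob 0.98 [282. 264.] world [630.3 -52.1  57. ] frame [ 41.3 -90.1  57. ] tool [ -3.2  -1.6 -29.6]
tip 0.81 [285. 186.] world [673.1 -55.6  46. ] frame [  83.1 -100.4   46. ] tool [ 39.8  -0.2 -18.5]
seat 0.7 [218. 176.] world [677.7 -14.9  30. ] frame [ 94.1 -60.9  30. ] tool [ 42.3 -41.1  -2.5]
 catch 3349 [[76.5, -96.2, 42.4], [92.4, -62.8, 47.2], [103.6, -37.6, 48.9]]
```

Bar at -12°, tip y≈-99, clear of the mouth. Pressing down about 8 mm (free height was at z≈27.2).

Call:
arm_command([
  {"offset": [0,0,0.002],"spin": 0},
  {"offset": [0,0,0.002],"spin": 0},
  {"offset": [0,0,0.002],"spin": 0},
  {"offset": [0,0,0.0022],"spin": 0},
  {"offset": [0,0,0],"spin": 0},
])

```text
time_s: 19.25
ee_pos: [634.9, -53.8, 20.1]
ee_rot: [180.0, -0.3, -2.6]
force: [4.8, -0.7, 7.1]
gripper_width: 15.2
gripper_force: 20.0
```

Call:
arm_command([
  {"offset": [-0.0003,-0.0041,0],"spin": -0.03},
  {"offset": [-0.0003,-0.0041,0],"spin": -0.03},
  {"offset": [-0.0003,-0.0041,0],"spin": -0.03},
  {"offset": [0,0,0],"spin": 0},
])

```text
time_s: 19.75
ee_pos: [635.0, -41.0, 20.5]
ee_rot: [180.0, -0.4, 2.5]
force: [7.2, 1.0, 6.0]
gripper_width: 15.4
gripper_force: 20.0
```

Call:
arm_command([
  {"offset": [-0.0001,-0.0041,0],"spin": -0.03},
  {"offset": [-0.0001,-0.0041,0],"spin": -0.03},
  {"offset": [0,0,0],"spin": 0},
])

```text
time_s: 20.12
ee_pos: [634.4, -32.7, 20.5]
ee_rot: [180.0, -0.4, 6.0]
force: [6.6, 2.3, 6.7]
gripper_width: 15.3
gripper_force: 20.0
```

Call:
arm_command([
  {"offset": [0.0008,-0.0041,0],"spin": -0.03},
  {"offset": [0.0006,-0.0028,0],"spin": -0.02},
  {"offset": [0,0,0],"spin": 0},
])

```text
time_s: 20.5
ee_pos: [633.6, -25.7, 20.0]
ee_rot: [180.0, -0.2, 8.8]
force: [5.3, 0.8, 5.7]
gripper_width: 15.3
gripper_force: 20.0
```

```bash
python3 - <<'E'
from look import *
c=look('right','w9')
w=cv2.imread('pics/w9.png')[20:330,160:440]
cv2.imwrite('pics/w9c.png',cv2.resize(w,None,fx=1.9,fy=1.9,interpolation=cv2.INTER_CUBIC))
E
```

```text
t 20.55 [633.6 -25.7  20. ] [180.   -0.2   8.8] [ 4.6 -0.4  5.2] 15.444511006508069
tip 0.74 [287. 187.] world [674.2 -20.6  46. ] frame [ 89.7 -66.   46. ] tool [ 41.    1.2 -25.8]
seat 0.92 [279. 173.] world [678.1 -15.5  30. ] frame [ 94.5 -61.6  30. ] tool [45.6 -3.3 -9.8]
 catch 3232 [[82.8, -81.7, 42.4], [93.7, -59.4, 47.3], [103.6, -37.5, 48.8]]
```

View pics/w9c.png

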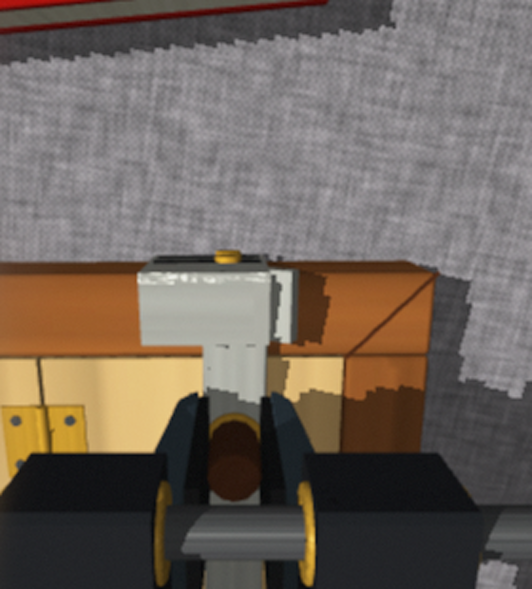

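The picture (w9c) shows the bar at columns 204–268 under the catch (139–298, mouth on the right). The notch middle is near column 217, so about 6 mm more at the tip, which is 4.6 mm at the knob.

Call:
arm_command([
  {"offset": [0.0005,-0.0015,0],"spin": -0.011},
  {"offset": [0,-0.0015,0],"spin": -0.011},
  {"offset": [0,0,0],"spin": 0},
])

```text
time_s: 21.12
ee_pos: [633.2, -22.8, 19.9]
ee_rot: [180.0, -0.2, 10.1]
force: [3.7, 0.9, 5.7]
gripper_width: 15.6
gripper_force: 20.0
```

Call:
arm_command([
  {"offset": [0,-0.0015,0],"spin": -0.011},
  {"offset": [0,0,0],"spin": 0},
])

```text
time_s: 21.38
ee_pos: [632.9, -21.3, 19.9]
ee_rot: [180.0, -0.2, 10.7]
force: [3.8, 0.1, 5.4]
gripper_width: 15.3
gripper_force: 20.0
```

Call:
arm_command([
  {"offset": [0.0005,0,-0.0015],"spin": 0},
  {"offset": [0,0,-0.0015],"spin": 0},
  {"offset": [0,0,0],"spin": 0},
])

```text
time_s: 21.75
ee_pos: [632.4, -21.4, 22.1]
ee_rot: [180.0, -0.0, 10.7]
force: [3.9, -0.1, 3.8]
gripper_width: 14.9
gripper_force: 20.0
```

Call:
arm_command([
  {"offset": [0,0,-0.001],"spin": 0},
  {"offset": [0,0,0],"spin": 0},
])

```text
time_s: 22.0
ee_pos: [632.2, -21.4, 22.8]
ee_rot: [180.0, -0.0, 10.7]
force: [4.3, -0.6, 3.8]
gripper_width: 15.5
gripper_force: 20.0
```

Call:
arm_command([
  {"offset": [0,0,-0.0008],"spin": 0},
  {"offset": [0,0,0],"spin": 0},
])

```text
time_s: 22.25
ee_pos: [632.1, -21.3, 23.4]
ee_rot: [-180.0, 0.0, 10.7]
force: [3.9, 1.0, 1.5]
gripper_width: 15.3
gripper_force: 20.0
```

Call:
arm_command([
  {"offset": [0,0,0],"spin": 0},
  {"offset": [0,0,0],"spin": 0},
  {"offset": [0,0,0],"spin": 0},
  {"offset": [0,0,0],"spin": 0},
], jaw=0.05)

```text
time_s: 22.75
ee_pos: [631.6, -21.3, 23.4]
ee_rot: [-180.0, 0.1, 10.7]
force: [1.1, -0.2, 0.0]
gripper_width: 49.5
gripper_force: 0.0
```

Call:
arm_command([
  {"offset": [0,0,-0.03],"spin": 0},
  {"offset": [0,0,-0.03],"spin": 0},
  {"offset": [0,0,-0.04],"spin": 0},
  {"offset": [0,0,0],"spin": 0},
  {"offset": [0,0,0],"spin": 0},
])

```text
time_s: 23.38
ee_pos: [631.4, -21.3, 123.1]
ee_rot: [-180.0, 0.1, 10.7]
force: [0.9, 0.5, -1.4]
gripper_width: 50.1
gripper_force: 0.0
```

```bash
python3 - <<'E'
from look import *
look('right','w10')
P,uv,c=cloud('wrist'); q=np.load('frame.npy'); r=R.from_euler('z',q[2]).as_matrix(); F=(P-[q[0],q[1],0])@r
for sg in (1,-1):
  for x0 in (35,66,78,81):
    k=(abs(F[:,0]-x0)<(4 if x0<80 else 1.5))&(abs(F[:,1]-sg*58)<22)&(F[:,2]>33)&(F[:,2]<45.5)
    if k.sum()>5: print(sg,x0,'strip z',np.median(F[k][:,2]).round(1),'y',np.percentile(F[k][:,1],[3,97]).round(1))
E
```

```text
t 23.425 [631.1 -21.3 122.4] [-180.     0.2   10.7] [-0.2  0.1  0.5] 50.08551850222635
knob 0.86 [279. 211.] world [628.6 -17.4  57. ] frame [ 45.3 -55.5  57. ] tool [-1.5 -4.3 65.4]
tip 0.85 [285. 160.] world [671.3 -14.6  46. ] frame [ 87.8 -59.6  46. ] tool [40.9  1.  76.2]
tip 0.25 [284. 211.] world [626.3 -22.2  46. ] frame [ 42.3 -59.9  46. ] tool [-4.6  0.1 76.4]
seat 0.79 [288. 149.] world [679.4 -15.9  30. ] frame [ 95.6 -62.2  30. ] tool [48.7  3.8 92.2]
bar 0.95 [285. 307.] world [497.9 -47.7   0. ] frame [-88.6 -64.4   0. ] tool [-135.4    1.4  122.7]
 catch 1349 [[82.8, -81.9, 42.2], [93.6, -59.2, 47.2], [103.8, -37.3, 49.0]]
1 35 strip z 39.0 y [46.  60.9]
1 66 strip z 40.4 y [44.6 63.3]
1 78 strip z 40.7 y [44.  62.5]
1 81 strip z 40.8 y [43.7 62.7]
-1 35 strip z 39.2 y [-69.3 -49.8]
-1 66 strip z 40.4 y [-69.  -49.4]
-1 78 strip z 40.8 y [-68.6 -49.2]
-1 81 strip z 40.8 y [-68.2 -49.5]
```

Both bars read the same: strip about 40.8 mm at the catch's edge, inside the notch and let go. Handing in.

```bash
python3 -c "
from workcell import env
print(env.job_done())"
```

```text
the job is handed in; nothing more can be done
None
```

I swung both keeper bars in, seated them in their catch notches and released them, then handed the job in at about 23 s; the hand-in gave no verdict, but the last depth reading puts both bar tips at about 41 mm, inside the required 40.3–43 mm.

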